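# Press a label holder home behind the shelf lip

## Task

Take the wide label holder out of its stand and push it straight down behind the lip of the label channel on the front edge of the low white shelf, against the spring foot, until it is fully home. Finish while still gripping the holder and holding it pressed fully home: do not let go, or the spring lifts it again. Leave the narrow label holder in the stand and do not disturb the glassware and dishes standing about.

Things in the scene. Friction and masses are not known exactly. Their poses are not given: they have to be found in the camera images.
- wide_holder: wide label holder, loose, 40 to 80 g: upright white plastic plate 90 mm wide (y axis), 5 mm thick (x), 72 mm high, paper insert on both faces; on top a grip bar 60 mm wide, 12 mm thick, 24 mm high (70 to 94 mm above the lower edge), to be pinched across its thickness from above. Origin: centre of the lower edge; z up. Front and back alike. Starts upright in either slot of the stand
- narrow_holder: narrow label holder, loose: as the wide one but 54 mm wide, grip bar 24 mm wide. Starts in the other slot of the stand and stays there. Origin: centre of the lower edge; z up
- label_stand: fixed grey plastic stand, 60 x 216 x 8 mm foot with a 36 mm thick, 34 mm high block along its y axis; two slots side by side along y, open upward, centres at y = -53 and +53 mm, each 94 mm long, 6.6 mm wide, their floor 8 mm above the work surface. Origin: centre of the underside; z up
- sample_shelf: fixed low white shelf: board 150 mm deep (x), 280 mm wide (y), its top 110 mm above the work surface; front face at x = -75 mm. Origin: centre of the underside; x points to the back
- label_channel: fixed aluminium label channel along the shelf's front edge, somewhere along its width: a slot open at the top, 9 mm wide (x) and 104 mm long (y, ends closed), between the shelf edge (+x) and the lip (-x). Lip flared forward 9 mm at 45 degrees, top at z = -3 mm; rear edge bevelled 8 mm at 45 degrees. Origin: middle of the slot, level with the shelf board's top; x to the back, z up
- channel_home (a point): middle of the slot's hard floor, 48 mm below the channel's origin: fully home, the holder's lower edge is here and its grip bar 22 to 46 mm above the shelf board. The spring foot is met 8 mm above it. Axes as the channel
- channel_foot (a joint): travel of the black spring foot down in the channel (m): 0 up, 0.008 fully pressed, level with the hard floor. It pushes back with about 3 N when first met and about 10 N fully pressed
- dish_front: bystander: round petri dish, 72 mm across, 15 mm high, on the table; origin centre of the underside
- vial: bystander: amber vial with a black cap, 38 mm across, 99 mm high, on the table; origin centre of the underside
- small_beaker: bystander: small clear beaker, 48 mm across, 58 mm high, on the table; origin centre of the underside
- dish_shelf: bystander: round petri dish, 72 mm across, 15 mm high, on the shelf board; origin centre of the underside
- flask: bystander: small clear stoppered bottle, 44 mm across, 104 mm high, at the back of the shelf board; origin centre of the underside
Mind the look-alikes: they are no part of the job. What is shaped like the wide_holder but yellow is not meant.

How it is judged:
By the outcome, as a careful person would: the job done as asked, in the order asked, and still so for the second after the job is handed in, while the arm keeps its last pose, push and grip.
It also fails if it takes over 38 s, if anything falls off the work surface, if the arm or the gripper's body presses on something with over 40 N, if the wrist force passes 120 N, or if a joint passes its speed limit or range.

## Robot

A 6-joint arm with a two-finger parallel gripper is mounted at the origin on a cart in front of the work surface, level with it; the furniture and walls round the work are solid. World frame = base frame: x ahead of the robot, y to its left, z up, the work surface at z = 0. Lengths are in m, angles in degrees, forces in N, time in s.
With the tool pointing down it reaches from about 0.4 to 0.825 m from the base axis. Payload 7 kg.
Tool frame: the origin (TCP) lies on the centre line of the jaws, within the pads' length; the fingertips stand r.tip_reach ahead of it and the grasp point (between the pads) is the TCP (r.tip_reach is the distance from the TCP to the fingertips, in m); z points along the fingers, y is the line along which they close (so a half turn about z gives the same grasp; the last joint's range is limited). The gripper opens to 88 mm and grips with 3 to 60 N. Pads are 19 mm wide; open, the fingers measure 130 mm over their backs; the gripper's body (78 mm by 193 mm) begins 47 mm behind the grasp point.
Start: joints at [-56.832, 20.546, 0.682, 0, -70.136, -16.507], TCP at [0.194, -0.647, 0.246] pointing down, gripper open.
Joint ranges: [-176.03, 176.03], [-82.01, 121.73], [-58.28, 71.71], [-173.87, 95.51], [-174.79, -0.11], [-173.66, 173.66]. Speed limits (degrees/s): [136.94, 136.94, 172.46, 180, 180, 180].

## Interface

Orientations are given as [roll, pitch, yaw] about the fixed x, y, z axes, in that order (R = Rz(yaw) Ry(pitch) Rx(roll)).
In Python, from plant import sensors, cams, r gives the robot as it stands.
- The arm moves only by the tool drive_tool, never from a script. Its argument "rows" is a list of rows, each an object of numbers: "fingers": the gripper's target within -1 to 1 (fully open at 1, half-way at 0, shut at -1); "x", "y", "z": the shift along the tool's x, y, z in m; "spin": the turn about the tool's z in rad. A call has 1 to 10 rows; each row is the pose to reach, as a shift and turn from the pose commanded when the call began, along the tool's axes at that moment; what a row does not reach only later rows make up. A row lasts 1/8 s, in which the tool goes at most 62.5 mm and 10.7 degrees, less where a joint would pass 70% of its speed; a pose out of reach is approached as far as the arm can. A call with a gripper value outside its range is refused whole. The fingers move at their own pace and stop on an object; "newtons" is the grip in N (left out, the last holds). Time passes only in rows, so rows that repeat a pose let the fingers close. It gives the time, the measured TCP pose, the force, the opening and the grip force at its end, in the units of the state.
- sensors.get_state(): the state, without advancing time (a new reading comes with each control period).
- cams.capture(name): name is "side" or "top" or "wrist"; returns a dict with "pixels" (420x560x3 uint8, red, green, blue), "intrinsics" (3x3 intrinsics, pixels), "eye" and "orientation" of the camera in the world; the wrist camera has in their place "T_tool_cam" (4x4, takes a point from camera to tool coordinates, whose origin is the TCP and whose axes are the flange's). Camera axes: x right, y up, looking along -z (the intrinsics and any distortion apply to the point x, -y, -z); pixel columns grow to the right and rows downward; lengths in m; the calibration is good to about 2 mm. A picture is of the moment at which its call begins: read the wrist's pose just before it. There is no depth.
- r.close_job(): hands the job in; it is judged then, once.
The state is a dict: "time_s": time; "joints": joint angles; "qd": joint speeds; "joint_torque": joint torques, N m; "tcp_pos": TCP position; "eef_rot": TCP orientation; "contact_force": force on the tool from outside, world axes, zero at the start; "moment": the same for the moment, N m; "gripper_width": finger opening in m; "gripper_force": force on a finger pad.
Only numpy, scipy, OpenCV 4.12 (cv2) and the standard library are available. Lean on these libraries where they do the work, as an engineer would, in place of code of your own. Each camera call takes 0.05 s, during which the arm holds its last target. There are 200 camera calls.

## Working session

There is one attempt and no reset: what is moved stays moved. The work goes in short steps, Python scripts to look and compute and a tool call to move; the robot and the scene stay as the last step left them, time stands still between calls to the robot, and variables do not carry over. Pictures are saved under pics/ and viewed, at most 10 in all, crops included, and the job is handed in when it is done.

Besides the shell and the picture viewer there is one more tool, called after "Request:" by a JSON object that holds its "name" and its "arguments". drive_tool: Moves the arm, as the interface text tells. Its arguments: {"type":"object","properties":{"rows":{"type":"array"},"newtons":{"type":"number"}},"required":["rows"]}

```bash
mkdir -p pics; ls; python3 - <<'E'
from plant import sensors,cams,r
import cv2,numpy as np
s=sensors.get_state();print(s['time_s'],s['tcp_pos'],s['eef_rot'],r.tip_reach,s['gripper_width'],s['contact_force'])
for n in ['side','top']:
    c=cams.capture(n);np.savez(f'pics/{n}0.npz',**c);cv2.imwrite(f'pics/{n}0.png',c['pixels'][:,:,::-1])
    print(n,c['intrinsics'],c['eye'],c['orientation'],[k for k in c])
c=cams.capture('wrist');print(c['T_tool_cam'],c['intrinsics'],c.keys())
E
```

```text
pics
0.0 [ 0.1933879  -0.64623552  0.24464273] [ 1.79907243e+02 -9.24348438e-03 -1.63343138e+02] 0.019 0.08783655696587543 [ 0.55940967 -0.0941394   0.31741215]
side [[473.46148502   0.         282.66350233]
 [  0.         473.46148502 212.47466873]
 [  0.           0.           1.        ]] [ 1.17069436 -0.72789792  1.22208907] [36.82200114 -0.51601697 42.89538064] ['pixels', 'intrinsics', 'eye', 'orientation']
top [[419.695438     0.         280.02296895]
 [  0.         419.695438   214.53324658]
 [  0.           0.           1.        ]] [ 0.46748489 -0.11269508  1.50571375] [  5.73727261   0.63219516 -90.0648696 ] ['pixels', 'intrinsics', 'eye', 'orientation']
[[-2.78721516e-04  9.59234080e-01  2.82612638e-01  7.61565996e-02]
 [ 9.99999850e-01  1.33863334e-04  5.31877145e-04 -3.58612120e-04]
 [ 4.72363214e-04  2.82612743e-01 -9.59233973e-01 -1.38645116e-01]
 [ 0.00000000e+00  0.00000000e+00  0.00000000e+00  1.00000000e+00]] [[319.82810002   0.         282.34487394]
 [  0.         319.82810002 205.21749813]
 [  0.           0.           1.        ]] dict_keys(['pixels', 'intrinsics', 'T_tool_cam'])
```

View pics/top0.png

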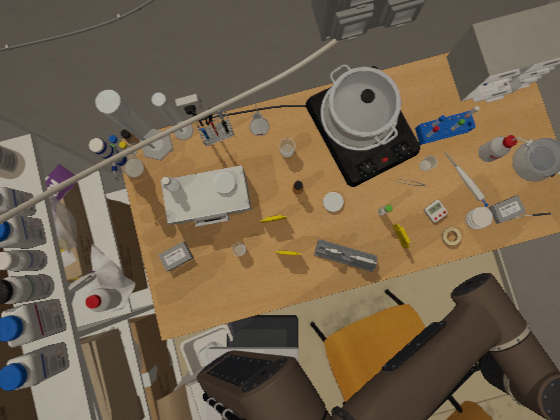

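View pics/side0.png

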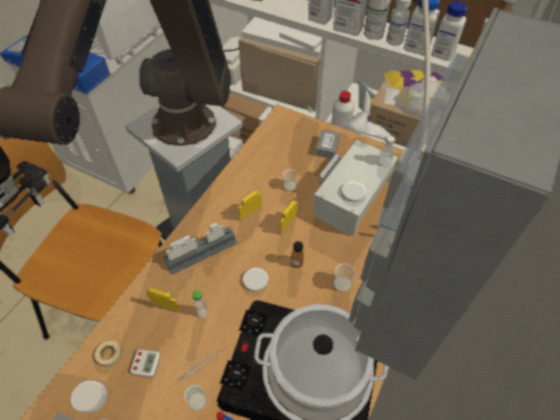

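```bash
cat > h.py <<'E'
import numpy as np,cv2
from scipy.spatial.transform import Rotation as R
def cam(c,s=None):
    if 'T_tool_cam' in c:
        T=np.array(c['T_tool_cam']);W=np.eye(4);W[:3,:3]=R.from_euler('xyz',s['eef_rot'],degrees=True).as_matrix();W[:3,3]=s['tcp_pos'];T=W@T
        return c['intrinsics'],T[:3,:3],T[:3,3]
    return c['intrinsics'],R.from_euler('xyz',c['orientation'],degrees=True).as_matrix(),c['eye']
def onz(cm,u,v,z):
    K,Q,e=cm;d=Q@np.array([(u-K[0,2])/K[0,0],-(v-K[1,2])/K[1,1],-1]);return e+d*(z-e[2])/d[2]
def proj(cm,p):
    K,Q,e=cm;q=Q.T@(np.array(p)-e);return K[0,2]+K[0,0]*q[0]/-q[2],K[1,2]-K[1,1]*q[1]/-q[2]
E
python3 - <<'E'
import numpy as np,cv2
from h import *
t=np.load('pics/top0.npz');s=np.load('pics/side0.npz')
def crop(c,x,y,w,h):return cv2.resize(c['pixels'][y:y+h,x:x+w,::-1],(400,300),interpolation=cv2.INTER_CUBIC)
m=np.vstack([np.hstack([crop(t,306,222,80,60),crop(t,160,165,100,75)]),np.hstack([crop(s,150,210,100,75),crop(s,300,130,120,90)])])
cv2.imwrite('pics/m.png',m)
ct=cam(t)
for u,v in [(332,250),(362,260),(346,255)]:print(onz(ct,u,v,.1))
print(onz(ct,211,218,.11))
E
```

```text
[ 0.48952978 -0.27048771  0.1       ]
[ 0.45628343 -0.36960313  0.1       ]
[ 0.47288433 -0.31680072  0.1       ]
[0.5965986  0.13351153 0.11      ]
```

View pics/m.png

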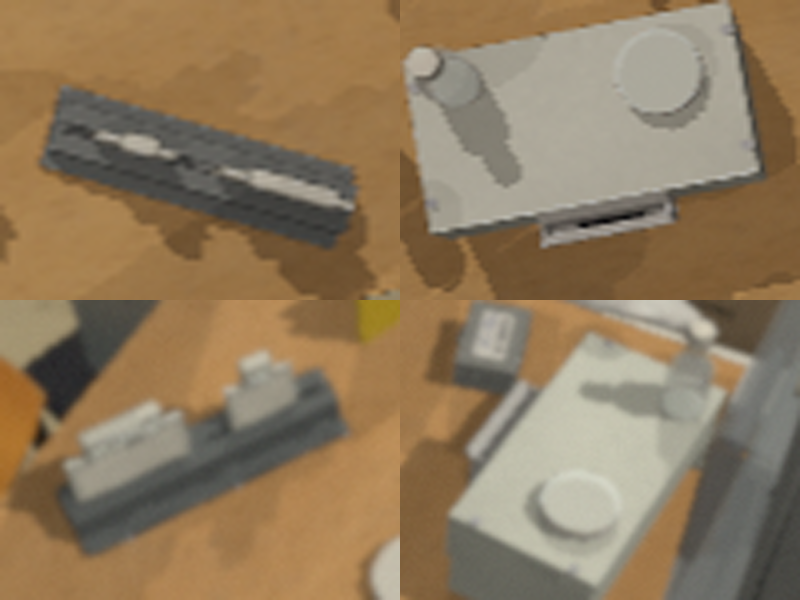

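```bash
python3 - <<'E'
from h import *
from plant import sensors
t=cam(np.load('pics/top0.npz'));s=sensors.get_state()
P=lambda u,v,z:onz(t,u,v,z)
p=P(363.4,259.4,.102);a=P(318,239.5,.042);b=P(377,255.8,.042)
d=a-b;print('bar',p,'stand ax',np.degrees(np.arctan2(d[1],d[0]))-90)
a=P(267.5,223.7-14,.11) if 0 else P(160+30/4,165+235/4,.11);b=P(160+363/4,165+178/4,.11);d=a-b;ya=np.degrees(np.arctan2(d[1],d[0]))-90
print('shelf corners',a,b,'len',np.linalg.norm(d),'yaw',ya,'slot',P(160+208/4,165+219/4,.1),'chan ends',P(160+140/4,165+235/4,.107),P(160+275/4,165+210/4,.107))
for n,u,v,z in [('dish',160+258/4,165+70/4,.12),('flask',160+22/4,165+60/4,.21)]:print(n,P(u,v,z))
Q=R.from_euler('xyz',s['eef_rot'],degrees=True).as_matrix();print(Q.T@(p-s['tcp_pos']))
E
```

```text
bar [ 0.45827417 -0.37391494  0.102     ] stand ax -15.569518283968833
shelf corners [0.57759634 0.27899921 0.11      ] [6.24900035e-01 5.71942474e-04 1.10000000e-01] len 0.28241704123917016 yaw 9.642256869943665 slot [0.59159696 0.13181012 0.1       ] chan ends [0.57764854 0.18744193 0.107     ] [0.59843105 0.07445942 0.107     ]
dish [0.71497405 0.08828041 0.12      ]
flask [0.70742141 0.26077683 0.21      ]
[-0.33185788  0.1848745   0.14301018]
```

Could be taken for it: the white narrow holder (332,250) and the yellow ones at (274,217), (289,252) and (402,235), all top-view pixels. My choice is the white wide one at (363,259), the longer of the two in the stand. The crop confirms it: its bar is wider than its neighbour's and it's white.

Request:
{"name": "drive_tool", "arguments": {"rows": [{"x": -0.055,"y": 0.03,"z": 0.0,"spin": -0.16,"fingers": 1},{"x": -0.11,"y": 0.061,"z": 0.005,"spin": -0.33,"fingers": 1},{"x": -0.165,"y": 0.092,"z": 0.01,"spin": -0.5,"fingers": 1},{"x": -0.22,"y": 0.123,"z": 0.015,"spin": -0.67,"fingers": 1},{"x": -0.275,"y": 0.154,"z": 0.02,"spin": -0.84,"fingers": 1},{"x": -0.332,"y": 0.185,"z": 0.025,"spin": -1.007,"fingers": 1},{"x": -0.332,"y": 0.185,"z": 0.025,"spin": -1.007,"fingers": 1},{"x": -0.332,"y": 0.185,"z": 0.025,"spin": -1.007,"fingers": 1},{"x": -0.332,"y": 0.185,"z": 0.025,"spin": -1.007,"fingers": 1}]}}

```text
time_s: 1.27
tcp_pos: [0.4577, -0.375, 0.2205]
eef_rot: [180.0, -0.0, -105.7]
contact_force: [-0.2, -0.3, 0.3]
gripper_width: 0.0875
gripper_force: 0.0
```

```bash
python3 - <<'E'
from plant import sensors,cams
import numpy as np,cv2
s=sensors.get_state();c=cams.capture('wrist');print(s['time_s'],s['tcp_pos'],s['eef_rot'],s['qd'])
np.savez('pics/w1.npz',eef_rot=s['eef_rot'],tcp_pos=s['tcp_pos'],**c);cv2.imwrite('pics/w1.png',c['pixels'][:,:,::-1])
E
```

```text
1.275 [ 0.45773998 -0.37498145  0.2205403 ] [ 1.79985058e+02 -3.17012223e-03 -1.05741555e+02] [-0.62990606 -0.05332159  0.05510849  0.08198328  0.04565452  0.05760983]
```

View pics/w1.png

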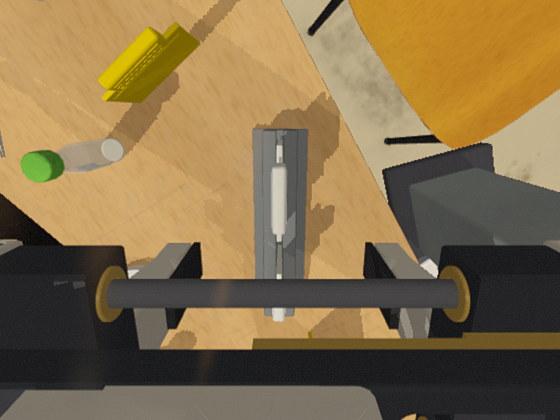

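The stand runs vertically at column 280. The wide bar spans rows 165–234 and is centred near (279,199); the narrow holder's bar is at (279,312).

```bash
python3 - <<'E'
from h import *
w=np.load('pics/w1.npz');c=cam(w,w);g=cv2.cvtColor(w['pixels'],cv2.COLOR_RGB2HSV)
m=(g[:,:,2]>165)&(g[:,:,1]<60);m[:, :255]=0;m[:,310:]=0;m[:145]=0;m[245:]=0
for r in range(150,245,5):
  x=np.where(m[r])[0];print(r,x.min() if len(x) else '',x.max() if len(x) else '',end=' | ')
a=onz(c,279,165,.102);b=onz(c,279,234,.102);Q=c[1];W=R.from_euler('xyz',w['eef_rot'],degrees=True).as_matrix()
for q in (a,b,(a+b)/2):print(q,W.T@(q-w['tcp_pos']))
print(np.linalg.norm(a-b))
E
```

```text
150 277 281 | 155 277 281 | 160 277 278 | 165   | 170 272 284 | 175 272 284 | 180 272 284 | 185 272 284 | 190 272 284 | 195 272 284 | 200 272 284 | 205 272 284 | 210 272 284 | 215 272 284 | 220 272 284 | 225 272 284 | 230 273 284 | 235 277 281 | 240 277 280 | [ 0.45134549 -0.40934906  0.102     ] [ 0.03480692 -0.00320013  0.11854139]
[ 0.46773545 -0.35191355  0.102     ] [-0.02492106 -0.00339321  0.11853804]
[ 0.45954047 -0.38063131  0.102     ] [ 0.00494293 -0.00329667  0.11853971]
0.05972828605556278
```

Request:
{"name": "drive_tool", "arguments": {"rows": [{"x": 0.005,"y": -0.0035,"z": 0.04,"fingers": 1},{"x": 0.005,"y": -0.0035,"z": 0.08,"fingers": 1},{"x": 0.005,"y": -0.0035,"z": 0.11,"fingers": 1},{"x": 0.005,"y": -0.0035,"z": 0.1275,"fingers": 1},{"x": 0.005,"y": -0.0035,"z": 0.1275,"fingers": 1},{"x": 0.005,"y": -0.0035,"z": 0.1275,"fingers": 1},{"x": 0.005,"y": -0.0035,"z": 0.1275,"fingers": -1},{"x": 0.005,"y": -0.0035,"z": 0.1275,"fingers": -1},{"x": 0.005,"y": -0.0035,"z": 0.1275,"fingers": -1},{"x": 0.005,"y": -0.0035,"z": 0.1275,"fingers": -1}], "newtons": 45}}

```text
invalid input
```

Request:
{"name": "drive_tool", "arguments": {"rows": [{"z": 0,"fingers": -1},{"z": 0,"fingers": -1},{"z": 0,"fingers": -1},{"z": 0,"fingers": -1}]}}

```text
invalid input
```

Request:
{"name": "drive_tool", "arguments": {"rows": [{"x": 0.005,"y": -0.0035,"z": 0.04,"spin": 0,"fingers": 1},{"x": 0.005,"y": -0.0035,"z": 0.08,"spin": 0,"fingers": 1},{"x": 0.005,"y": -0.0035,"z": 0.11,"spin": 0,"fingers": 1},{"x": 0.005,"y": -0.0035,"z": 0.1275,"spin": 0,"fingers": 1},{"x": 0.005,"y": -0.0035,"z": 0.1275,"spin": 0,"fingers": 1},{"x": 0.005,"y": -0.0035,"z": 0.1275,"spin": 0,"fingers": 1},{"x": 0.005,"y": -0.0035,"z": 0.1275,"spin": 0,"fingers": -1},{"x": 0.005,"y": -0.0035,"z": 0.1275,"spin": 0,"fingers": -1},{"x": 0.005,"y": -0.0035,"z": 0.1275,"spin": 0,"fingers": -1},{"x": 0.005,"y": -0.0035,"z": 0.1275,"spin": 0,"fingers": -1}], "newtons": 45}}

```text
time_s: 2.58
tcp_pos: [0.4606, -0.3799, 0.0932]
eef_rot: [-180.0, 0.0, -105.6]
contact_force: [-0.4, 0.5, 0.4]
gripper_width: 0.053
gripper_force: 0.0
```

Request:
{"name": "drive_tool", "arguments": {"rows": [{"x": 0,"y": 0,"z": 0,"spin": 0,"fingers": -1},{"x": 0,"y": 0,"z": 0,"spin": 0,"fingers": -1},{"x": 0,"y": 0,"z": 0,"spin": 0,"fingers": -1},{"x": 0,"y": 0,"z": 0,"spin": 0,"fingers": -1},{"x": 0,"y": 0,"z": 0,"spin": 0,"fingers": -1},{"x": 0,"y": 0,"z": 0,"spin": 0,"fingers": -1},{"x": 0,"y": 0,"z": 0,"spin": 0,"fingers": -1}]}}

```text
time_s: 3.45
tcp_pos: [0.4605, -0.38, 0.093]
eef_rot: [180.0, 0.0, -105.6]
contact_force: [-0.5, 0.7, -0.3]
gripper_width: 0.0119
gripper_force: 45.0
```

Request:
{"name": "drive_tool", "arguments": {"rows": [{"x": 0,"y": 0,"z": -0.01,"spin": 0,"fingers": -1},{"x": 0,"y": 0,"z": -0.03,"spin": 0,"fingers": -1},{"x": 0,"y": 0,"z": -0.06,"spin": 0,"fingers": -1},{"x": 0,"y": 0,"z": -0.1,"spin": 0,"fingers": -1},{"x": 0,"y": 0,"z": -0.14,"spin": 0,"fingers": -1},{"x": 0,"y": 0,"z": -0.15,"spin": 0,"fingers": -1},{"x": 0,"y": 0,"z": -0.15,"spin": 0,"fingers": -1}]}}

```text
time_s: 4.32
tcp_pos: [0.4607, -0.38, 0.2439]
eef_rot: [-179.9, 0.0, -105.6]
contact_force: [0.3, 0.9, -1.9]
gripper_width: 0.0112
gripper_force: 45.0
```

Request:
{"name": "drive_tool", "arguments": {"rows": [{"x": -0.03,"y": 0.004,"z": 0,"spin": -0.03,"fingers": -1},{"x": -0.08,"y": 0.01,"z": 0,"spin": -0.08,"fingers": -1},{"x": -0.135,"y": 0.018,"z": 0,"spin": -0.13,"fingers": -1},{"x": -0.19,"y": 0.025,"z": 0,"spin": -0.18,"fingers": -1},{"x": -0.245,"y": 0.032,"z": 0,"spin": -0.23,"fingers": -1},{"x": -0.3,"y": 0.039,"z": 0,"spin": -0.28,"fingers": -1},{"x": -0.355,"y": 0.046,"z": 0,"spin": -0.33,"fingers": -1},{"x": -0.41,"y": 0.053,"z": 0,"spin": -0.38,"fingers": -1},{"x": -0.465,"y": 0.061,"z": 0,"spin": -0.42,"fingers": -1},{"x": -0.503,"y": 0.066,"z": 0,"spin": -0.441,"fingers": -1}]}}

```text
time_s: 5.58
tcp_pos: [0.5319, 0.1242, 0.2415]
eef_rot: [179.9, -0.0, -80.3]
contact_force: [1.0, -0.2, -1.6]
gripper_width: 0.0121
gripper_force: 45.0
```

Request:
{"name": "drive_tool", "arguments": {"rows": [{"x": 0,"y": 0,"z": 0,"spin": 0,"fingers": -1},{"x": 0,"y": 0,"z": 0,"spin": 0,"fingers": -1},{"x": 0,"y": 0,"z": 0,"spin": 0,"fingers": -1}]}}

```text
time_s: 5.95
tcp_pos: [0.5323, 0.1212, 0.2426]
eef_rot: [179.9, -0.0, -80.4]
contact_force: [0.3, 0.3, -1.0]
gripper_width: 0.0118
gripper_force: 45.0
```

```bash
python3 - <<'E'
from plant import sensors,cams
import numpy as np,cv2
s=sensors.get_state();c=cams.capture('wrist');print(s['time_s'],s['tcp_pos'],s['eef_rot'],s['gripper_width'],s['contact_force'],s['moment'])
np.savez('pics/w2.npz',eef_rot=s['eef_rot'],tcp_pos=s['tcp_pos'],**c);cv2.imwrite('pics/w2.png',c['pixels'][:,:,::-1])
E
```

```text
5.95 [0.53226252 0.12124667 0.24258609] [ 1.79945820e+02 -1.89875625e-02 -8.04351741e+01] 0.01175293898307133 [ 0.32444662  0.28747999 -1.01508822] [ 0.01755581  0.08692396 -0.01889125]
```

View pics/w2.png

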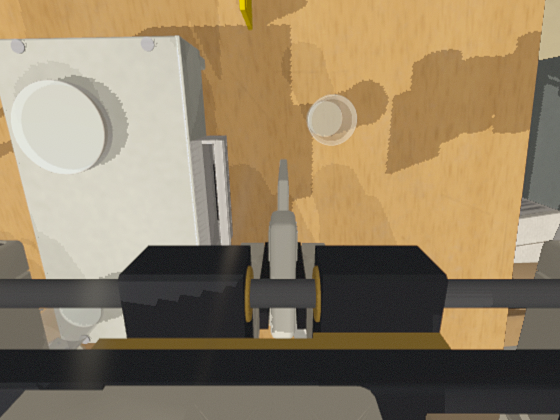

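The holder is held upright with its plate's near lower corner at (283,160). The channel is to the left: its near end is at about (213,140) and its dark slot runs down column ~217. The beaker is at (332,118). I'll zoom in on the channel and the plate.

```bash
python3 - <<'E'
from h import *
w=np.load('pics/w2.npz');cv2.imwrite('pics/w2c.png',cv2.resize(w['pixels'][130:250,175:305,::-1],None,fx=5,fy=5,interpolation=cv2.INTER_CUBIC)[:600])
E
```

```text
(no output)
```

View pics/w2c.png

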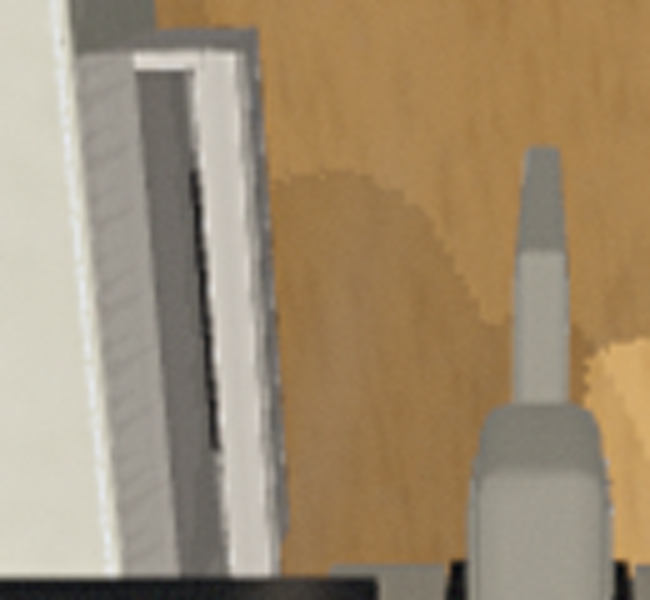

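```bash
python3 - <<'E'
from h import *
w=np.load('pics/w2.npz');c=cam(w,w);W=R.from_euler('xyz',w['eef_rot'],degrees=True).as_matrix()
f=lambda n,u,v,z:(lambda p:(print(n,p.round(4),'tool',(W.T@(p-w['tcp_pos'])).round(4)),p)[1])(onz(c,175+u/5,130+v/5,z))
a=f('rear throat',135,70,.102);b=f('rear throat',177,560,.102)
a2=f('lip throat',190,70,.098);b2=f('lip throat',228,560,.098)
a3=f('lip top',240,55,.107);b3=f('lip top',279,560,.107)
a4=f('bev top',78,55,.11);b4=f('bev top',119,560,.11)
for p,q in((a,b),(a2,b2),(a3,b3),(a4,b4)):
  d=q-p;print('yaw',np.degrees(np.arctan2(d[1],d[0]))-90)
f('hold low L',527,148,.1576);f('hold low R',560,148,.1576);f('hold up L',517,250,.2296);f('plate up R',566,250,.2296);f('bar L',478,480,.2516);f('bar R',605,480,.2516);f('slot end',165,70,.107)
E
```

```text
rear throat [0.6089 0.0838 0.102 ] tool [ 0.0496 -0.0695  0.1405]
rear throat [0.5924 0.1734 0.102 ] tool [-0.0415 -0.0681  0.1405]
lip throat [0.6004 0.0828 0.098 ] tool [ 0.0492 -0.0609  0.1445]
lip throat [0.5835 0.1736 0.098 ] tool [-0.0432 -0.0593  0.1445]
lip top [0.5906 0.0777 0.107 ] tool [ 0.0526 -0.0504  0.1356]
lip top [0.573 0.168 0.107] tool [-0.0394 -0.048   0.1355]
bev top [0.6167 0.0818 0.11  ] tool [ 0.0529 -0.0769  0.1325]
bev top [0.6015 0.1715 0.11  ] tool [-0.0381 -0.0768  0.1325]
yaw 10.459224257200063
yaw 10.541906041107609
yaw 11.040562277382321
yaw 9.632280310455556
hold low L [0.5412 0.0779 0.1576] tool [ 0.0443 -0.0017  0.085 ]
hold low R [0.5367 0.0771 0.1576] tool [0.0443 0.0029 0.085 ]
hold up L [0.542  0.0773 0.2296] tool [ 0.0449 -0.0023  0.013 ]
plate up R [0.5373 0.0766 0.2296] tool [0.0449 0.0024 0.013 ]
bar L [0.5426 0.0932 0.2516] tool [ 0.0294 -0.0055 -0.009 ]
bar R [0.5318 0.0914 0.2516] tool [ 0.0294  0.0055 -0.009 ]
slot end [0.6028 0.0823 0.107 ] tool [ 0.0501 -0.0632  0.1355]
```

Request:
{"name": "drive_tool", "arguments": {"rows": [{"x": 0,"y": -0.025,"z": 0,"spin": -0.004,"fingers": -1},{"x": -0.001,"y": -0.05,"z": 0,"spin": -0.012,"fingers": -1},{"x": -0.0013,"y": -0.065,"z": 0,"spin": -0.012,"fingers": -1},{"x": -0.0013,"y": -0.065,"z": 0.015,"spin": -0.012,"fingers": -1},{"x": -0.0013,"y": -0.065,"z": 0.03,"spin": -0.012,"fingers": -1},{"x": -0.0013,"y": -0.065,"z": 0.03,"spin": -0.012,"fingers": -1},{"x": -0.0013,"y": -0.065,"z": 0.03,"spin": -0.012,"fingers": -1},{"x": -0.0013,"y": -0.065,"z": 0.03,"spin": -0.012,"fingers": -1}], "newtons": 60}}

```text
time_s: 7.0
tcp_pos: [0.5966, 0.1345, 0.2138]
eef_rot: [-179.9, 0.0, -79.7]
contact_force: [0.0, 0.4, -0.8]
gripper_width: 0.0114
gripper_force: 60.0
```

```bash
python3 - <<'E'
from plant import sensors,cams
from h import *
s=sensors.get_state();c=cams.capture('wrist');print(s['time_s'],s['tcp_pos'],s['eef_rot'],s['gripper_width'],s['contact_force'],s['moment'])
w=np.load('pics/w2.npz');W=R.from_euler('xyz',w['eef_rot'],degrees=True).as_matrix();print(W.T@(s['tcp_pos']-w['tcp_pos']))
np.savez('pics/w3.npz',eef_rot=s['eef_rot'],tcp_pos=s['tcp_pos'],**c);cv2.imwrite('pics/w3.png',cv2.resize(c['pixels'][100:250,200:360,::-1],None,fx=4,fy=4,interpolation=cv2.INTER_CUBIC))
E
```

```text
7.0 [0.59660512 0.13450307 0.2137583 ] [-1.79938844e+02  1.50512558e-02 -7.96708554e+01] 0.01144319194842636 [ 0.0255489   0.40353879 -0.76933392] [ 0.02920857  0.10934824 -0.0261918 ]
[-0.00239028 -0.06567808  0.02876491]
```

View pics/w3.png

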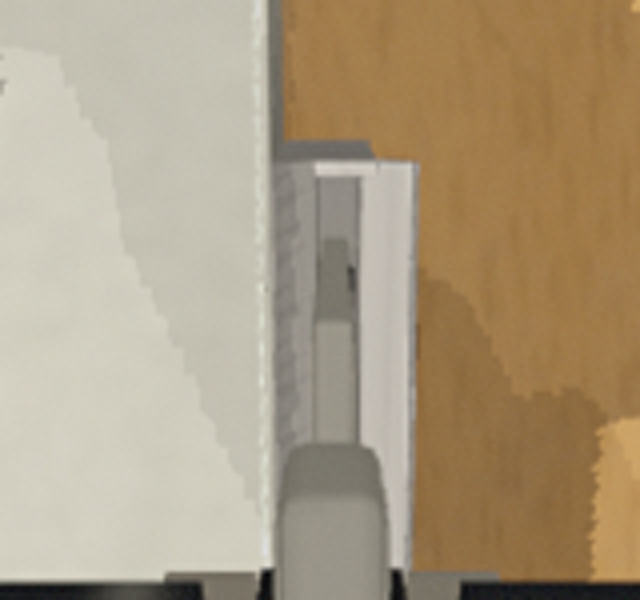

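The plate's lower end (335,240 in the crop) is centred in the slot throat (columns 315–360) to within 1 mm, with clearance at the end. I'm lowering it.

Request:
{"name": "drive_tool", "arguments": {"rows": [{"x": 0,"y": 0.0006,"z": 0.01,"spin": 0,"fingers": -1},{"x": 0,"y": 0.0006,"z": 0.02,"spin": 0,"fingers": -1},{"x": 0,"y": 0.0006,"z": 0.028,"spin": 0,"fingers": -1},{"x": 0,"y": 0.0006,"z": 0.036,"spin": 0,"fingers": -1},{"x": 0,"y": 0.0006,"z": 0.043,"spin": 0,"fingers": -1},{"x": 0,"y": 0.0006,"z": 0.05,"spin": 0,"fingers": -1},{"x": 0,"y": 0.0006,"z": 0.055,"spin": 0,"fingers": -1},{"x": 0,"y": 0.0006,"z": 0.055,"spin": 0,"fingers": -1},{"x": 0,"y": 0.0006,"z": 0.055,"spin": 0,"fingers": -1}]}}

```text
time_s: 8.18
tcp_pos: [0.5961, 0.1343, 0.1583]
eef_rot: [-180.0, 0.0, -79.7]
contact_force: [0.1, 0.5, -1.1]
gripper_width: 0.0115
gripper_force: 60.0
```

No contact yet, so the plate is in the slot with its lower edge about 11 mm above home. Next is the spring.

Request:
{"name": "drive_tool", "arguments": {"rows": [{"x": 0,"y": 0,"z": 0.003,"spin": 0,"fingers": -1},{"x": 0,"y": 0,"z": 0.006,"spin": 0,"fingers": -1},{"x": 0,"y": 0,"z": 0.008,"spin": 0,"fingers": -1},{"x": 0,"y": 0,"z": 0.01,"spin": 0,"fingers": -1},{"x": 0,"y": 0,"z": 0.01,"spin": 0,"fingers": -1},{"x": 0,"y": 0,"z": 0.01,"spin": 0,"fingers": -1}]}}

```text
time_s: 8.93
tcp_pos: [0.5963, 0.1344, 0.149]
eef_rot: [-179.9, 0.0, -79.7]
contact_force: [-1.5, -0.5, 6.5]
gripper_width: 0.0115
gripper_force: 60.0
```

Request:
{"name": "drive_tool", "arguments": {"rows": [{"x": 0,"y": 0,"z": 0.001,"spin": 0,"fingers": -1},{"x": 0,"y": 0,"z": 0.002,"spin": 0,"fingers": -1},{"x": 0,"y": 0,"z": 0.002,"spin": 0,"fingers": -1},{"x": 0,"y": 0,"z": 0.002,"spin": 0,"fingers": -1}]}}

```text
time_s: 9.43
tcp_pos: [0.5964, 0.1344, 0.1472]
eef_rot: [-179.9, 0.0, -79.7]
contact_force: [-2.4, 1.5, 8.9]
gripper_width: 0.0115
gripper_force: 60.0
```

Request:
{"name": "drive_tool", "arguments": {"rows": [{"x": 0,"y": 0,"z": 0.001,"spin": 0,"fingers": -1},{"x": 0,"y": 0,"z": 0.001,"spin": 0,"fingers": -1},{"x": 0,"y": 0,"z": 0.001,"spin": 0,"fingers": -1}]}}

```text
time_s: 9.8
tcp_pos: [0.5965, 0.1344, 0.147]
eef_rot: [-179.9, 0.0, -79.6]
contact_force: [-4.0, 0.4, 13.8]
gripper_width: 0.0118
gripper_force: 60.0
```

Request:
{"name": "drive_tool", "arguments": {"rows": [{"x": 0,"y": 0,"z": 0.0015,"spin": 0,"fingers": -1},{"x": 0,"y": 0,"z": 0.0015,"spin": 0,"fingers": -1},{"x": 0,"y": 0,"z": 0.0015,"spin": 0,"fingers": -1},{"x": 0,"y": 0,"z": 0.0015,"spin": 0,"fingers": -1}]}}

```text
time_s: 10.3
tcp_pos: [0.5967, 0.1344, 0.1469]
eef_rot: [-179.8, -0.0, -79.6]
contact_force: [-7.1, 0.8, 23.0]
gripper_width: 0.0118
gripper_force: 60.0
```

```bash
python3 - <<'E'
from plant import sensors,cams
from h import *
s=sensors.get_state();a=cams.capture('wrist')['pixels'];b=cams.capture('side')['pixels'];print(s['time_s'],s['tcp_pos'],s['contact_force'],s['moment'])
cv2.imwrite('pics/end.png',np.hstack([cv2.resize(a[60:260,180:380],(400,400)),cv2.resize(b[110:310,150:410],(400,400))])[:,:,::-1])
E
```

```text
10.3 [0.59673406 0.1344248  0.14691055] [-7.08431334  0.76239737 22.98838224] [ 0.01811653  3.25926717 -0.03824795]
```

View pics/end.png

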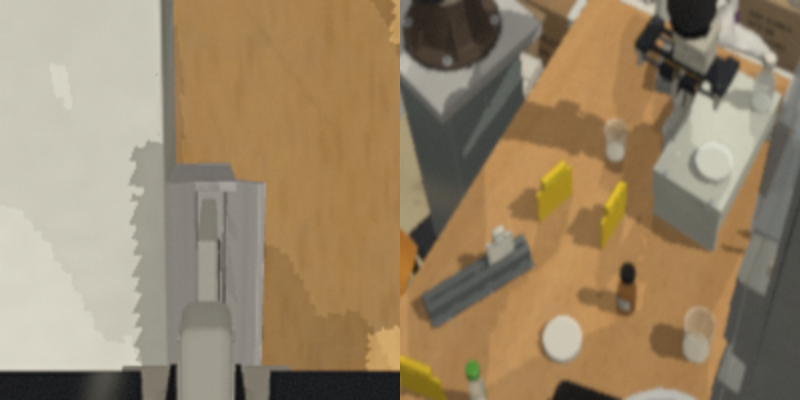

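The holder is in the channel behind the lip. It stopped on the hard floor: the force rose to 23 N with no further travel, at the predicted height. The narrow holder is still in the stand, and the glassware and dishes are undisturbed.

```bash
python3 -c "
from plant import r
print(r.close_job())"
```

```text
the job is handed in; nothing more can be done
None
```

I handed the job in at about 10 s with the wide label holder pressed onto the channel's hard floor and still gripped at 60 N; the narrow holder is still in the stand, and the final picture shows the glassware and dishes undisturbed.

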